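# Shut the print kit's drawer and lift the kit level

## Robot

A 6-joint arm with a two-finger parallel gripper is mounted at the origin on a cart in front of the work surface, level with it; the furniture and walls round the work are solid. World frame = base frame: x ahead of the robot, y to its left, z up, the work surface at z = 0. Lengths are in mm, angles in degrees, forces in N, time in s.
With the tool pointing down it reaches from about 250 to 800 mm from the base axis. Payload 8.5 kg.
Tool frame: the origin (TCP) lies midway between the tips of the shut fingers; the grasp point (between the pads) lies bot.tcp_to_grasp behind it (bot.tcp_to_grasp is the distance from the TCP to the grasp point, in mm); z points along the fingers, y is the direction in which the jaws open and shut (so a half turn about z gives the same grasp; the last joint's range is limited). The gripper opens to 85 mm and grips with 20 to 120 N. Pads are 22 mm wide; open, the fingers measure 114 mm over their backs; the gripper's body (76 mm by 85 mm) begins 54 mm behind the grasp point. The pads swing forward as they close: fully open they stand 13 mm farther back than shut.
Start: joints at [0, 13.648, -0.773, 75.585, 0, 90], TCP at [524.956, -0, 231.276] pointing down, gripper open.
Joint ranges: [-152.45, 152.45], [-59.26, 108.67], [-65.41, 83.53], [-104.44, 129.93], [-82.83, 76.93], [-180, 180]. Speed limits (degrees/s): [127.2, 127.2, 159.86, 180, 180, 180].

## Interface

Orientations are given as [roll, pitch, yaw] about the fixed x, y, z axes, in that order (R = Rz(yaw) Ry(pitch) Rx(roll)).
In Python, from plant import status, vision, bot gives the robot as it stands.
- The arm moves only by the shell command python3 -m handwheel 'ROWS' [OPENING] [FORCE]. ROWS is JSON, a list of rows, each a list of 6 numbers: the shift along the tool's x, y, z each as a share of 0.25 m, from -1 to 1, then the turn, a rotation vector about the tool's x, y, z each as a share of 180 degrees, from -1 to 1. In form: [[tx, ty, tz, rx, ry, rz], ...]. A call has 1 to 8 rows; each row is the pose to reach, as a shift and turn from the pose commanded when the call began, along the tool's axes at that moment, turning the shorter way round; what a row does not reach only later rows make up. A row lasts 1/12 s, in which the tool goes at most 41.7 mm and 7.16 degrees, less where a joint would pass 70% of its speed; a pose out of reach is approached as far as the arm can. A call with a number of a shift or a turn outside -1 to 1 is refused whole. A call with a gripper value outside its range is refused whole. OPENING is the finger opening in mm, from 0 to 85.4, set as the call begins (- or left out, the last holds). The fingers move at their own pace and stop on an object; FORCE is the grip in N (left out, the last holds). Time passes only in rows, so rows that repeat a pose let the fingers close. It gives the time, the measured TCP pose, the force and the opening at its end, in the units of the state.
- status.observe(): the state, without advancing time (a new reading comes with each control period).
- vision.camera(name): name is "scene" or "side" or "wrist"; returns a dict with "color" (384x512x3 uint8, red, green, blue), "fx", "fy", "cx", "cy" (pixels), "R" (3x3) and "t" (3): a world point X has camera coordinates R X + t; the wrist camera has in their place "hand_eye" (4x4, takes a point from camera to tool coordinates, whose origin is the TCP and whose axes are the flange's). Camera axes: x right, y down, z forward; pixel columns grow to the right and rows downward; lengths in mm; the calibration is good to about 2 mm. The wrist camera is an equidistant fisheye: a pixel r from the principal point sees the ray r / f radians off the axis. A picture is of the moment at which its call begins: read the wrist's pose just before it. There is no depth.
- bot.job_done(): hands the job in, once; it reports no verdict.
The state is a dict: "t": time; "joint_pos": joint angles; "dq": joint speeds; "joint_torque": joint torques, N m; "eef_pos": TCP position; "eef_rot": TCP orientation; "ft_force": force on the tool from outside, world axes, zero at the start; "ft_torque": the same for the moment, N m; "width": finger opening in mm.
Only numpy, scipy, OpenCV 4.12 (cv2) and the standard library are available. Lean on these libraries where they do the work, as an engineer would, in place of code of your own. Each camera call takes 0.05 s, during which the arm holds its last target. There are 200 camera calls.

## Task

The fingerprint kit is going out to a scene: push its open drawer fully home until it seats on its catch without shoving the kit along the desk, then take the kit by the grip of its carrying handle and lift it about 10 cm clear of the desk, level and with everything still standing in its pockets. Finish holding it there steady in the air, and leave the things around it alone.

Things in the scene. Friction and masses are not known exactly. Their poses are not given: they have to be found in the camera images.
- kit: fingerprint kit: black caddy, 130 mm deep (own x), 180 mm wide (y), about 0.95 kg full, loose on the desk on rubber feet (slides if pushed with over 7 N). Origin: centre of its underside; the drawer front faces its own -x. Open tray on top: floor 59 mm, outer walls 98 mm above the origin, 2 rows of 3 pockets of 56x54 mm; things in them reach up to 145 mm. Drawer below the tray
- kit_grip (a point): centre of the black rubber grip of the kit's handle, 195 mm above the kit's underside, over its middle: a straight block 30 mm thick (kit x), 28 mm high, 86 mm long along the kit's y, rigid with the kit, carried by a steel bar at both ends; at least 35 mm free below it
- kit_drawer (a joint): how far the kit's drawer is open, m: 0 = fully home, seated on its catch; 0.075 = fully out. It slides out along the kit's -x, friction about 0.5 N. From 11 to 5 mm before home a spring catch resists the push with about 2 N; past that it draws the drawer home and keeps it; stopped short, the drawer stays out or springs back to 11 mm
- kit_pull (a point): middle of the steel bar pull on the drawer front (moves with the drawer): bar 8 mm thick, 72 mm long along the kit's y, 34 mm above the kit's underside, its axis 26 mm in front of the drawer front; with the drawer home this point is 98 mm in front (-x) of the kit's origin
- jar_dark: white powder jar, 49 mm wide, 65 mm tall, standing loose in one of the kit's pockets; origin: centre of its underside
- jar_light: white powder jar, 48 mm wide, 65 mm tall, standing loose in one of the kit's pockets; origin: centre of its underside
- jar_lum: white powder jar, 46 mm wide, 67 mm tall, standing loose in one of the kit's pockets; origin: centre of its underside
- vial_amber: dark amber vial with cream cap, 41 mm wide, 86 mm tall, standing loose in one of the kit's pockets; origin: centre of its underside
- loupe: black stand magnifier, 38 mm wide, 41 mm tall, standing loose in one of the kit's pockets; origin: centre of its underside
- stamp: brown wooden hand stamp, 34 mm wide, 68 mm tall, loose on the desk, to be left alone; origin: centre of its underside
- slide_box: small box with a light blue lid, 33x86x46 mm (long along its own y), loose on the desk, to be left alone; origin: centre of its underside
- stapler: red and black stapler, 34x128x38 mm (long along its own y), loose on the desk, to be left alone; origin: centre of its underside
- laser_printer: black printer, 337 mm wide (y), 184 mm high, fixed; origin: on the desk, centre of its underside. In its own axes it takes x -0.04 to +0.19, y -0.17 to +0.17 about the origin; its low tray with paper reaches on to about x -0.16
- kit_handle: the kit's handle (the rubber grip and its steel bar), rigid with the kit; same origin and axes as kit
Mind the look-alikes: they are no part of the job. Leave any green look-alike of the jar_light alone.

How it is judged:
By the outcome, as a careful person would: the job done as asked, in the order asked, and still so for the second after the job is handed in, while the arm keeps its last pose, push and grip.
It also fails if it takes over 56 s, if anything falls off the work surface, if the arm or the gripper's body presses on something with over 40 N, if the wrist force passes 120 N, or if a joint passes its speed limit or range.

## Working session

There is one attempt and no reset: what is moved stays moved. The work goes in short steps, Python scripts to look and compute and a shell command to move; the robot and the scene stay as the last step left them, time stands still between calls to the robot, and variables do not carry over. Pictures are saved under pics/ and viewed, about 8 in all and at most 12, crops included, and the job is handed in when it is done.

```bash
ls; mkdir -p pics; python3 - <<'E'
from plant import status, vision, bot
import cv2,pickle
print(status.observe(), bot.tcp_to_grasp)
d={}
for n in("scene","side","wrist"):
    c=vision.camera(n);d[n]=c
    cv2.imwrite(f"pics/{n}0.png",c["color"][:,:,::-1])
    print(n,{k:v for k,v in c.items() if k!="color"})
pickle.dump(d,open("c0.pkl","wb"))
import numpy as np
a=np.hstack([d["scene"]["color"],d["side"]["color"]])
E
```

```text
pics
{'t': 0.0, 'joint_pos': array([ 5.90074942e-04,  1.36802707e+01, -8.17371363e-01,  7.55829987e+01,
       -1.51282654e-03,  9.00006610e+01]), 'dq': array([-0.04423557, -0.00938412,  0.02597889, -0.12534664,  0.00084612,
        0.03818212]), 'joint_torque': array([ 1.29771975e-03, -5.38790166e+01,  3.46437156e+01,  1.83730113e-02,
        1.69192181e-04,  6.54446694e-05]), 'eef_pos': array([ 5.24589895e+02, -2.69806661e-03,  2.30680983e+02]), 'eef_rot': array([-1.79919359e+02,  1.51375534e-03,  8.99999312e+01]), 'ft_force': array([ 0.34977216,  0.37959874, -0.0176071 ]), 'ft_torque': array([ 0.0246439 , -0.00622325,  0.00598417]), 'width': 85.22300746252881} 18.700000000000003
scene {'fx': 348.0013139723836, 'fy': 348.0013139723836, 'cx': 254.43603996173644, 'cy': 189.2112075421231, 'R': array([[ 0.75291185, -0.65786248,  0.01845829],
       [-0.31514875, -0.38502053, -0.86743326],
       [ 0.57775861,  0.64728367, -0.49721105]]), 't': array([-507.39154476,  267.43651871,  710.34458417])}
side {'fx': 379.23225997829843, 'fy': 379.23225997829843, 'cx': 258.67819450489606, 'cy': 182.5740341995942, 'R': array([[-0.99039655, -0.13820294,  0.00382389],
       [-0.08392061,  0.57895579, -0.81102868],
       [ 0.10987269, -0.80356091, -0.58499389]]), 't': array([ 556.21931846,  227.17329069, 1020.49571528])}
wrist {'fx': 297.3186396354542, 'fy': 297.3186396354542, 'cx': 252.2980191856532, 'cy': 196.08010392140685, 'hand_eye': array([[ 1.13899760e-03, -9.64519951e-01, -2.64007511e-01,
         6.71687663e+01],
       [ 9.99999305e-01,  1.01851885e-03,  5.93221988e-04,
         5.17187740e-01],
       [-3.03277816e-04, -2.64008004e-01,  9.64520441e-01,
        -1.43162610e+02],
       [ 0.00000000e+00,  0.00000000e+00,  0.00000000e+00,
         1.00000000e+00]])}
```

View pics/scene0.png

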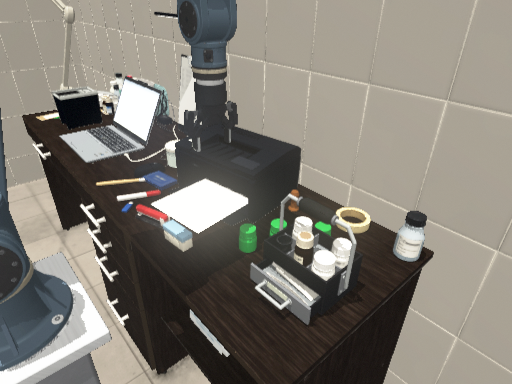

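View pics/side0.png

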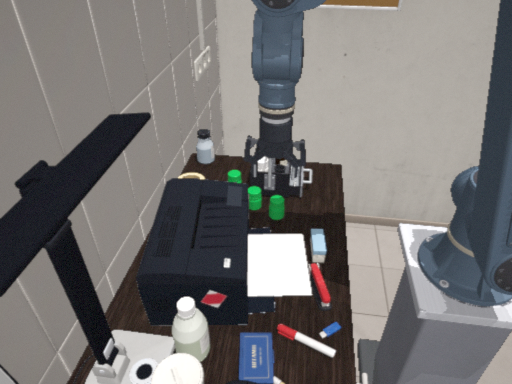

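Scene: the kit is at about (305,265) with its open drawer toward (270,290). Green look-alike jars are at (248,237), (278,228) and (323,230). Slide box is at (178,235), stapler at (152,214). I'll enlarge the kit.

```bash
cat > h.py <<'E'
import numpy as np,pickle
def ray(c,u,v):
    R,t=c["R"],c["t"];d=R.T@np.array([(u-c["cx"])/c["fx"],(v-c["cy"])/c["fy"],1]);return -R.T@t,d
def atz(c,u,v,z):
    o,d=ray(c,u,v);return o+d*(z-o[2])/d[2]
def proj(c,X):
    p=np.atleast_2d(X)@c["R"].T+c["t"];return np.c_[c["cx"]+c["fx"]*p[:,0]/p[:,2],c["cy"]+c["fy"]*p[:,1]/p[:,2]]
E
python3 - <<'E'
import cv2
a=cv2.imread("pics/scene0.png")[180:325,235:375]
cv2.imwrite("pics/crop1.png",cv2.resize(a,None,fx=4,fy=4,interpolation=cv2.INTER_CUBIC))
a=cv2.imread("pics/side0.png")[140:220,210:340]
cv2.imwrite("pics/crop2.png",cv2.resize(a,None,fx=6,fy=6,interpolation=cv2.INTER_CUBIC))
E
```

```text
(no output)
```

View pics/crop1.png

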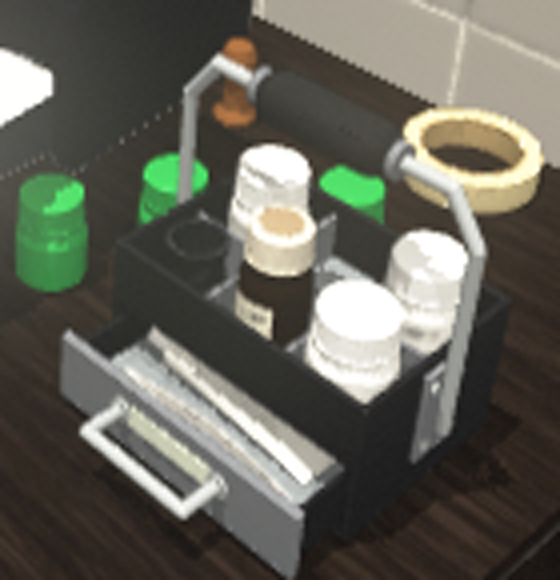

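The crop shows the kit: grip (258,85)–(398,160), tray corners (120,240), (375,408), (508,300), pull (85,428)–(183,510). The three white jars and the amber vial are in the pockets, and the green look-alikes stand outside. Next I fit the pose.

```bash
cat > fit.py <<'E'
from h import *
from scipy.optimize import least_squares
c=pickle.load(open("c0.pkl","rb"))["scene"]
P=[((120,240),(-65,90,98),0),((375,408),(-65,-90,98),0),((508,300),(65,-90,98),0),((350,533),(-65,-90,3),0),
((260,86),(0,43,195),0),((396,158),(0,-43,195),0),((85,430),(-98,36,34),1),((187,511),(-98,-36,34),1)]
uv=np.array([[235+(a[0]-1.5)/4,180+(a[1]-1.5)/4] for a,_,_ in P]);X=np.array([p for _,p,_ in P],float);m=np.array([k for *_,k in P])
def w(p):
    Y=X.copy();Y[:,0]-=m*p[3];s,k=np.sin(p[2]),np.cos(p[2])
    return np.c_[p[0]+k*Y[:,0]-s*Y[:,1],p[1]+s*Y[:,0]+k*Y[:,1],Y[:,2]]
f=lambda p:(proj(c,w(p))-uv).ravel()
g=atz(c,317,211,195);print("grip by ray",g)
for y0 in(0,1.5,3,-1.5):
    r=least_squares(f,[g[0],g[1],y0,50]);print(r.x,np.degrees(r.x[2]),r.cost)
print(f(r.x).reshape(-1,2).round(1))
for n,u,v,z in(("jarG1",248,250,0),("jarG2",276,235,0),("box",178,228,46),("G3",323,226,60)):print(n,atz(c,u,v,z).round())
E
python3 fit.py
```

```text
grip by ray [ 561.24700757 -322.63574172  195.        ]
[ 5.64924612e+02 -3.18533557e+02  3.79724982e-02  3.76259677e+01] 2.1756638824638084 8.061590763643267
[ 5.64924612e+02 -3.18533557e+02  3.79725033e-02  3.76259672e+01] 2.175664175306403 8.061590763643071
[ 5.64924612e+02 -3.18533557e+02  3.79725055e-02  3.76259666e+01] 2.1756643009533736 8.061590763643196
[ 5.64924612e+02 -3.18533557e+02  3.79725084e-02  3.76259661e+01] 2.175664469429213 8.06159076364322
[[-1.4 -0.4]
 [-1.1 -0.1]
 [ 1.3 -2.1]
 [-0.3  1.7]
 [ 1.3  0.4]
 [-0.1 -0.9]
 [ 0.8  0.7]
 [-0.4 -0.1]]
jarG1 [ 522. -148.    0.]
jarG2 [ 624. -149.    0.]
box [402.  -4.  46.]
G3 [ 689. -255.   60.]
```

View pics/wrist0.png

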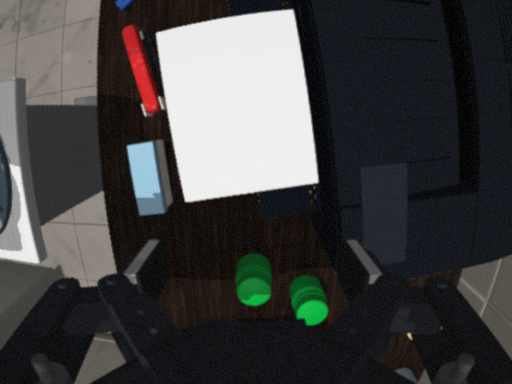

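The fit gives the kit at (565,-318) with yaw about 2° and the drawer open about 38 mm, so the pull is near (429,-321,34). The wrist picture shows only the paper, stapler, slide box and two green jars at (254,280) and (310,300). I'll shut the fingers, tilt the tool 45° forward and go in front of the pull.

```bash
python3 -m handwheel '[[-1,-0.66,0.1,-0.25,0,0],[-1,-0.66,0.1,-0.25,0,0],[-1,-0.66,0.1,-0.25,0,0],[-1,-0.66,0.1,-0.25,0,0],[-1,-0.66,0.1,-0.25,0,0],[-1,-0.66,0.1,-0.25,0,0],[-1,-0.66,0.1,-0.25,0,0],[-1,-0.66,0.1,-0.25,0,0]]' 0 40
cat > go.py <<'E'
import sys,numpy as np
from scipy.spatial.transform import Rotation as Ro
from plant import status
s=status.observe();R=Ro.from_euler("xyz",s["eef_rot"],degrees=True)
a=[float(x) for x in sys.argv[1:]]
d=R.inv().apply(np.array(a[:3])-s["eef_pos"])/250
T=Ro.from_euler("xyz",a[3:6],degrees=True)
print("joints",s["joint_pos"].round(1),"pose",s["eef_pos"].round(1),s["eef_rot"].round(1),"F",s["ft_force"].round(1),s["width"].round(1))
print("row",d.round(3),((R.inv()*T).as_rotvec()/np.pi).round(3))
print("Rt",R.as_matrix().round(3).tolist())
E
python3 go.py 385 -321 80 -135 0 90
```

```text
t: 0.82
eef_pos: [378.1, -222.5, 207.7]
eef_rot: [136.2, -0.2, 90.1]
ft_force: [0.4, 0.2, -1.3]
width: 0.1Traceback (most recent call last):
  File "go.py", line 8, in <module>
    print("joints",s["joint_pos"].round(1),"pose",s["eef_pos"].round(1),s["eef_rot"].round(1),"F",s["ft_force"].round(1),s["width"].round(1))
                                                                                                                         ^^^^^^^^^^^^^^^^
AttributeError: 'float' object has no attribute 'round'
```

```bash
sed -i 's/s\["width"\].round(1)/s["width"]/' go.py; python3 go.py 390 -321 90 135 0 92;python3 go.py 390 -321 37 135 0 92
```

```text
joints [-53.4 -13.3 -47.6  26.2  33.9  45.7] pose [ 378.1 -222.5  207.7] [136.2  -0.2  90.1] F [ 0.4  0.2 -1.3] 0.07088736949318696
row [-0.395 -0.291  0.371] [-0.007  0.007 -0.008]
Rt [[-0.001, 0.722, 0.692], [1.0, -0.001, 0.003], [0.003, 0.692, -0.722]]
joints [-53.4 -13.3 -47.6  26.2  33.9  45.7] pose [ 378.1 -222.5  207.7] [136.2  -0.2  90.1] F [ 0.4  0.2 -1.3] 0.07088736949318696
row [-0.396 -0.438  0.524] [-0.007  0.007 -0.008]
Rt [[-0.001, 0.722, 0.692], [1.0, -0.001, 0.003], [0.003, 0.692, -0.722]]
```

```bash
python3 -m handwheel '[[-0.395,-0.29,0.37,-0.007,0.007,-0.008],[-0.395,-0.29,0.37,-0.007,0.007,-0.008],[-0.395,-0.29,0.37,-0.007,0.007,-0.008],[-0.395,-0.29,0.37,-0.007,0.007,-0.008],[-0.395,-0.29,0.37,-0.007,0.007,-0.008],[-0.395,-0.43,0.51,-0.007,0.007,-0.008],[-0.395,-0.43,0.51,-0.007,0.007,-0.008],[-0.395,-0.43,0.51,-0.007,0.007,-0.008]]'
python3 go.py 410 -321 37 135 0 92
python3 - <<'E'
from plant import vision
import cv2,pickle,numpy as np
c=vision.camera("scene");pickle.dump(c,open("c1.pkl","wb"))
s=vision.camera("side")
a=cv2.resize(c["color"][180:330,220:370,::-1],None,fx=3.6,fy=3.6,interpolation=cv2.INTER_CUBIC)
cv2.imwrite("pics/s1.png",a)
E
```

```text
t: 1.48
eef_pos: [388.7, -318.5, 38.2]
eef_rot: [135.4, -0.5, 92.0]
ft_force: [0.2, 0.5, 0.9]
width: -0.2
joints [-62.1  15.6 -53.8  -2.3  39.4  34.4] pose [ 388.7 -318.5   38.2] [135.4  -0.5  92. ] F [0.2 0.5 0.9] -0.1717113917052815
row [-0.013  0.057  0.063] [-0.002 -0.002 -0.002]
Rt [[-0.035, 0.711, 0.702], [0.999, 0.019, 0.031], [0.009, 0.703, -0.712]]
```

View pics/s1.png

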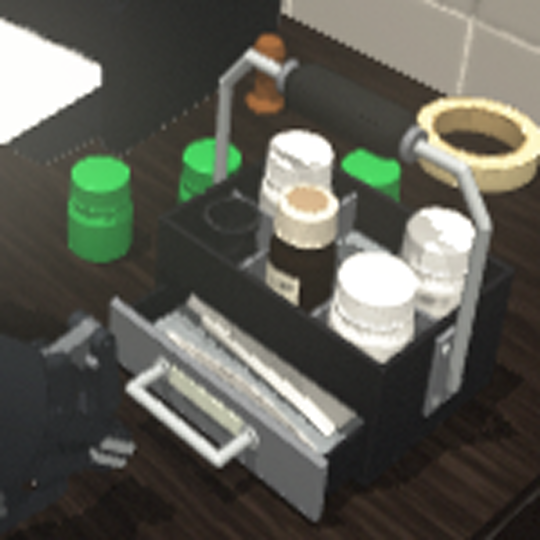

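The fingertip (125,450) stands ahead of the middle of the pull (176,427), square to it. I'll advance in small steps and watch the force.

```bash
python3 -m handwheel '[[0,0.03,0.03,0,0,0],[0,0.06,0.06,0,0,0],[0,0.085,0.084,0,0,0],[0,0.085,0.084,0,0,0]]'
for i in 1 2 3 4 5; do echo; python3 -m handwheel '[[0,0.006,0.006,0,0,0],[0,0.011,0.011,0,0,0],[0,0.011,0.011,0,0,0]]'; done
```

```text
t: 1.92
eef_pos: [421.3, -320.1, 42.7]
eef_rot: [135.1, -0.0, 92.1]
ft_force: [-0.1, -0.4, 0.0]
width: 0.1

t: 2.17
eef_pos: [423.5, -319.3, 41.0]
eef_rot: [135.2, -0.2, 92.0]
ft_force: [0.3, -0.3, 0.3]
width: 0.1

t: 2.42
eef_pos: [427.4, -319.3, 40.6]
eef_rot: [135.2, -0.2, 92.0]
ft_force: [0.3, 0.2, -0.6]
width: -0.1

t: 2.67
eef_pos: [431.5, -319.0, 40.5]
eef_rot: [135.2, -0.2, 92.0]
ft_force: [-0.0, 0.2, 0.2]
width: -0.2

t: 2.92
eef_pos: [435.4, -318.9, 40.6]
eef_rot: [135.2, -0.2, 92.0]
ft_force: [-0.6, 0.0, -0.2]
width: 0.1

t: 3.17
eef_pos: [439.3, -318.8, 40.6]
eef_rot: [135.2, -0.2, 92.0]
ft_force: [0.5, -0.3, 0.6]
width: 0.1
```

```bash
cat > snap.py <<'E'
import sys,cv2
from plant import vision
c=vision.camera("scene");a=c["color"][int(sys.argv[2]):int(sys.argv[3]),int(sys.argv[4]):int(sys.argv[5]),::-1]
k=float(sys.argv[6]);cv2.imwrite(sys.argv[1],cv2.resize(a,None,fx=k,fy=k,interpolation=cv2.INTER_CUBIC))
E
python3 snap.py pics/s2.png 180 330 220 370 3.6
```

```text
(no output)
```

View pics/s2.png

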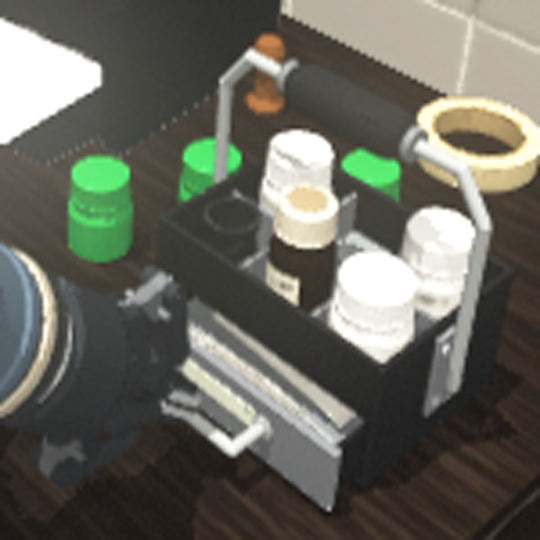

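The drawer has moved in about 12 mm: its lower front corner went from (322,518) to (338,508). The kit has not moved. I'll re-seat the tip 4 mm lower and continue.

```bash
python3 -m handwheel '[[0,-0.014,-0.014,0,0,0],[0,-0.025,-0.003,0,0,0],[0,-0.025,-0.003,0,0,0],[0,-0.011,0.011,0,0,0],[0,-0.011,0.011,0,0,0]]'
for i in 1 2 3 ; do echo; python3 -m handwheel '[[0,0.006,0.006,0,0,0],[0,0.011,0.011,0,0,0],[0,0.011,0.011,0,0,0]]'|grep -E "pos|force"; done
for i in 1 2 3 ; do echo; python3 -m handwheel '[[0,0.002,0.002,0,0,0],[0,0.004,0.004,0,0,0],[0,0.004,0.004,0,0,0]]'|grep -E "pos|force"; done
```

```text
t: 3.63
eef_pos: [439.5, -319.1, 36.7]
eef_rot: [135.2, -0.2, 92.0]
ft_force: [1.0, 0.2, 0.6]
width: -0.1

eef_pos: [443.3, -318.6, 36.8]
ft_force: [0.5, 0.3, 0.2]

eef_pos: [447.0, -318.5, 36.7]
ft_force: [0.5, -0.2, 0.2]

eef_pos: [450.7, -318.2, 36.5]
ft_force: [-0.7, -0.2, 1.0]

eef_pos: [452.1, -318.2, 36.6]
ft_force: [-2.5, 0.6, 1.7]

eef_pos: [453.6, -318.2, 36.6]
ft_force: [-1.5, 0.4, 1.0]

eef_pos: [455.0, -318.2, 36.6]
ft_force: [-1.6, -0.9, 0.7]
```

Catch resistance began at x≈451, so q=5 should be near 457. Continuing gently.

```bash
for i in 1 2 3 ; do echo; python3 -m handwheel '[[0,0.002,0.002,0,0,0],[0,0.004,0.004,0,0,0],[0,0.004,0.004,0,0,0]]'|grep -E "pos|force"; done; python3 snap.py pics/s3.png 180 330 220 370 3.6
```

```text
eef_pos: [456.4, -318.1, 36.6]
ft_force: [-0.4, -1.7, 0.4]

eef_pos: [457.9, -318.1, 36.6]
ft_force: [0.0, -1.2, -0.4]

eef_pos: [459.3, -318.0, 36.6]
ft_force: [0.3, 0.2, 0.1]
```

View pics/s3.png

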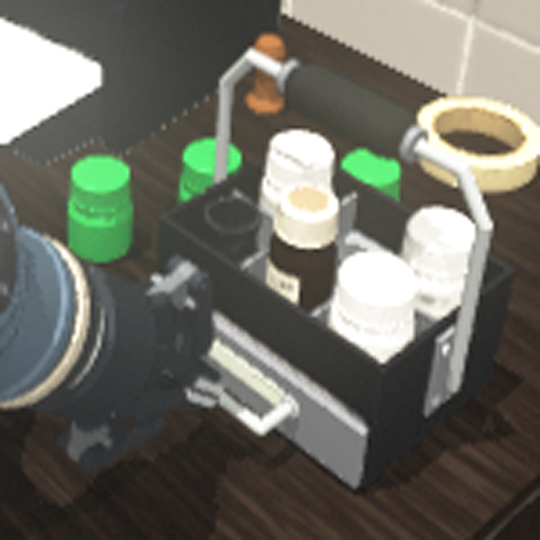

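The force fell to zero and the drawer front sits flush at (365,460). The kit has not moved. Backing off and rising.

```bash
python3 -m handwheel '[[0,-0.07,-0.07,0,0,0],[0,-0.142,-0.14,0,0,0],[0,-0.06,-0.22,0,0,0],[0,0.05,-0.34,0,0,0],[0,0.17,-0.45,0,0,0],[0,0.28,-0.57,0,0,0],[0,0.42,-0.71,0,0,0],[0,0.42,-0.71,0,0,0]]'
python3 - <<'E'
from plant import vision
import cv2,pickle
c=vision.camera("scene");pickle.dump(c,open("c2.pkl","wb"))
cv2.imwrite("pics/s4.png",cv2.resize(c["color"][180:325,235:375,::-1],None,fx=4,fy=4,interpolation=cv2.INTER_CUBIC))
E
python3 go.py 400 -318 280 180 0 92
```

```text
t: 6.6
eef_pos: [410.1, -322.6, 244.3]
eef_rot: [134.9, 0.3, 92.0]
ft_force: [0.7, -1.6, 0.0]
width: 0.2
joints [-59.6  -3.1 -34.1  33.4  38.4  37.3] pose [ 410.  -322.6  242.8] [134.9   0.3  92. ] F [ 0.1 -1.3  1.4] 0.060246704553474736
row [ 0.019  0.077 -0.133] [0.25  0.001 0.001]
Rt [[-0.035, 0.705, 0.708], [0.999, 0.028, 0.022], [-0.005, 0.708, -0.706]]
```

View pics/s4.png

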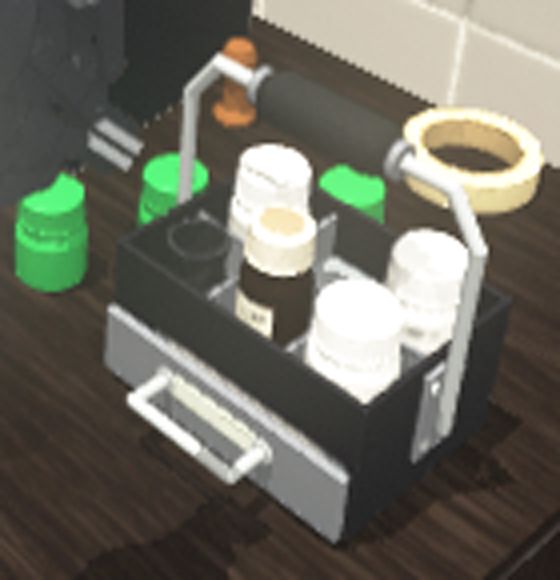

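The drawer looks flush, with the pull corners now at (133,398) and (233,476). The kit is where it was. I'll check by refitting.

```bash
sed -e 's/(85,430)/(133,398)/;s/(187,511)/(233,476)/' fit.py > fit2.py; python3 fit2.py | sed -n 2,2p
sed -e 's/c=pickle.*/c=pickle.load(open("c2.pkl","rb"))["color"]/' /dev/null
python3 - <<'E'
import pickle,cv2,numpy as np
a=pickle.load(open("c0.pkl","rb"))["scene"]["color"];b=pickle.load(open("c2.pkl","rb"))["color"]
g=lambda i:cv2.cvtColor(i,cv2.COLOR_RGB2GRAY)[200:280,296:370].astype(np.float32)
print(cv2.phaseCorrelate(g(a),g(b)))
E
python3 go.py 450 -318 300 180 0 92
```

```text
[ 5.64827668e+02 -3.18623236e+02  3.94158650e-02  1.81774817e+00] 2.2583627101524373 7.8664003355838705
((0.5520041273668639, -0.08248146008936885), 0.963147010008494)
joints [-59.6  -3.1 -34.1  33.4  38.4  37.3] pose [ 410.  -322.6  242.8] [134.9   0.3  92. ] F [ 0.1 -1.3  1.4] 0.060246704553474736
row [ 0.011  0.275 -0.048] [0.25  0.001 0.001]
Rt [[-0.035, 0.705, 0.708], [0.999, 0.028, 0.022], [-0.005, 0.708, -0.706]]
```

Drawer reads 1.8 mm by the fit, within its error of about 2 mm, which agrees with the force drop of the catch. Upright now, with the gripper open, then over the grip.

```bash
python3 -m handwheel '[[0.01,0.27,-0.05,0.25,0,0],[0.01,0.27,-0.05,0.25,0,0],[0.01,0.27,-0.05,0.25,0,0],[0.01,0.27,-0.05,0.25,0,0],[0.01,0.27,-0.05,0.25,0,0],[0.01,0.27,-0.05,0.25,0,0],[0.01,0.27,-0.05,0.25,0,0],[0.01,0.27,-0.05,0.25,0,0]]' 85
python3 go.py 565 -318.5 260 180 0 92.2
```

```text
t: 7.32
eef_pos: [449.7, -316.5, 290.1]
eef_rot: [-179.5, -0.3, 92.2]
ft_force: [-0.4, 0.7, -1.3]
width: 85.1
joints [-35.1  16.   11.   85.6  -0.   52.7] pose [ 449.7 -316.5  290.1] [-179.5   -0.3   92.2] F [-0.4  0.7 -1.3] 85.11798628087116
row [-0.026  0.462  0.116] [-0.003 -0.002 -0.   ]
Rt [[-0.038, 0.999, -0.009], [0.999, 0.038, 0.006], [0.006, -0.009, -1.0]]
```

```bash
python3 -m handwheel '[[-0.01,0.15,0.05,0,0,0],[-0.02,0.3,0.09,0,0,0],[-0.026,0.46,0.11,-0.003,-0.002,0],[-0.026,0.46,0.11,-0.003,-0.002,0],[-0.026,0.46,0.11,-0.003,-0.002,0],[-0.026,0.46,0.11,-0.003,-0.002,0],[-0.026,0.46,0.11,-0.003,-0.002,0]]'
python3 go.py 565 -318.5 176 180 0 92.2
python3 - <<'E'
from plant import vision
import cv2,numpy as np
w=vision.camera("wrist")["color"][...,::-1]
c=vision.camera("scene")["color"][130:322,200:400,::-1]
c=cv2.resize(c,None,fx=1.5,fy=2,interpolation=cv2.INTER_CUBIC) if 0 else cv2.resize(c,(400,384),interpolation=cv2.INTER_CUBIC)
cv2.imwrite("pics/m5.png",np.hstack([w[:,56:456],c]))
E
```

```text
t: 7.9
eef_pos: [561.5, -319.5, 265.4]
eef_rot: [179.6, 0.1, 92.0]
ft_force: [0.4, 1.0, 0.4]
width: 85.0
joints [-29.7  25.5  21.7  85.9   0.1  58.4] pose [ 561.5 -319.5  265.4] [1.796e+02 1.000e-01 9.200e+01] F [0.4 1.  0.4] 85.04978350569914
row [0.004 0.012 0.358] [ 0.002  0.001 -0.001]
Rt [[-0.034, 0.999, 0.006], [0.999, 0.034, -0.002], [-0.003, 0.006, -1.0]]
```

View pics/m5.png

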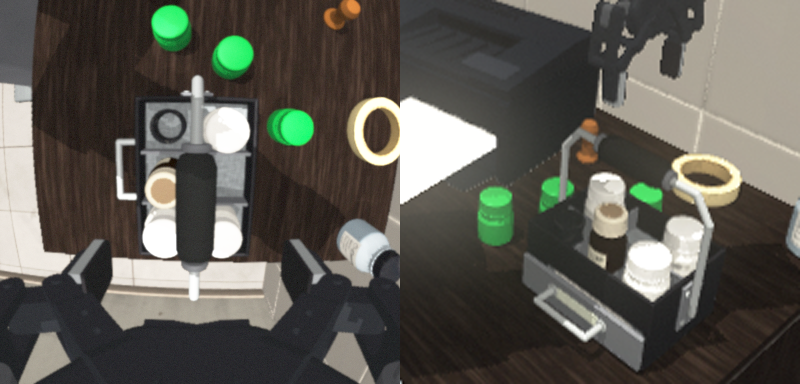

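The wrist view (left half) shows the grip centred between the open fingers, with ends at (198,150) and (194,268). The drawer is shut and all five items stand in their pockets. Descending over the grip.

```bash
python3 -m handwheel '[[0,0.008,0.1,0.002,0,0],[0,0.008,0.2,0.002,0,0],[0,0.008,0.3,0.002,0,0],[0,0.008,0.33,0.002,0,0],[0,0.008,0.357,0.002,0,0],[0,0.008,0.357,0.002,0,0],[0,0.008,0.357,0.002,0,0],[0,0.008,0.357,0.002,0,0]]'
python3 go.py 565 -320 176 180 0 92.2
python3 - <<'E'
from plant import vision
import cv2,numpy as np
w=vision.camera("wrist")["color"][...,::-1]
c=vision.camera("scene")["color"][130:322,200:400,::-1]
c=cv2.resize(c,(400,384),interpolation=cv2.INTER_CUBIC)
cv2.imwrite("pics/m6.png",np.hstack([w[:,56:456],c]))
E
```

```text
t: 8.67
eef_pos: [565.8, -319.8, 177.4]
eef_rot: [179.9, 0.2, 92.0]
ft_force: [0.1, -0.2, -0.2]
width: 84.8
joints [-29.4  27.   11.5  74.3  -0.1  58.6] pose [ 565.8 -319.8  177.4] [179.9   0.2  92. ] F [ 0.1 -0.2 -0.2] 84.76424438975097
row [-0.001 -0.003  0.006] [ 0.     0.001 -0.001]
Rt [[-0.035, 0.999, 0.002], [0.999, 0.035, -0.004], [-0.004, 0.001, -1.0]]
```

View pics/m6.png

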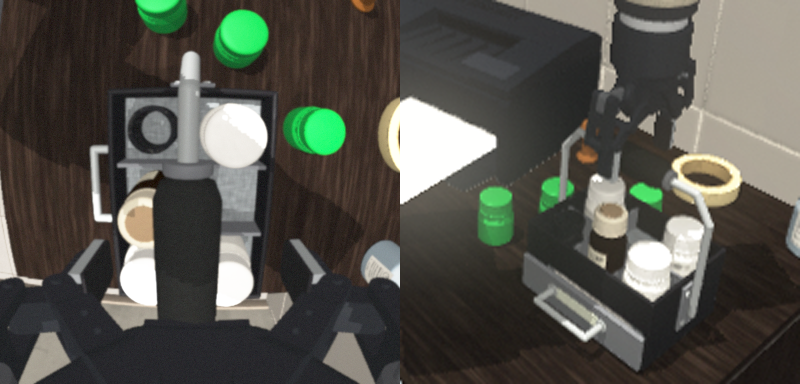

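The grip sits about 3 mm to the -x side of the jaw centre (column 188 against 196). I'll correct that, then close.

```bash
python3 -m handwheel '[[0,-0.011,0.004,0,0,0],[0,-0.011,0.004,0,0,0],[0,-0.011,0.004,0,0,0]]'
python3 -m handwheel '[[0,0,0,0,0,0],[0,0,0,0,0,0],[0,0,0,0,0,0],[0,0,0,0,0,0],[0,0,0,0,0,0],[0,0,0,0,0,0],[0,0,0,0,0,0],[0,0,0,0,0,0]]' 0 70
python3 -m handwheel '[[0,0,0,0,0,0],[0,0,0,0,0,0],[0,0,0,0,0,0],[0,0,0,0,0,0]]'
```

```text
t: 9.02
eef_pos: [562.4, -319.5, 174.9]
eef_rot: [-180.0, 0.2, 92.0]
ft_force: [-0.5, 0.4, -0.2]
width: 84.8
t: 9.68
eef_pos: [562.2, -319.5, 174.8]
eef_rot: [-179.9, 0.2, 92.0]
ft_force: [-3.9, -1.3, 3.0]
width: 29.2
t: 10.02
eef_pos: [562.3, -319.5, 174.8]
eef_rot: [-179.9, 0.2, 92.0]
ft_force: [-4.7, -0.5, 4.4]
width: 29.4
```

Gripped at 29 mm. Lifting slowly, 102 mm in world z.

```bash
python3 -m handwheel '[[0,0,-0.005,0,0,0],[0,0,-0.012,0,0,0],[0,0,-0.022,0,0,0],[0,0,-0.034,0,0,0],[0,0,-0.047,0,0,0],[0,0,-0.06,0,0,0],[0,0,-0.073,0,0,0],[0,0,-0.085,0,0,0]]'
python3 -m handwheel '[[0,0,-0.015,0,0,0],[0,0,-0.03,0,0,0],[0,0,-0.045,0,0,0],[0,0,-0.06,0,0,0],[0,0,-0.075,0,0,0],[0,0,-0.09,0,0,0],[0,0,-0.105,0,0,0],[0,0,-0.12,0,0,0]]'
python3 -m handwheel '[[0,0,-0.015,0,0,0],[0,0,-0.03,0,0,0],[0,0,-0.045,0,0,0],[0,0,-0.06,0,0,0],[0,0,-0.075,0,0,0],[0,0,-0.09,0,0,0],[0,0,-0.105,0,0,0],[0,0,-0.12,0,0,0]]'
python3 -m handwheel '[[0,0,-0.015,0,0,0],[0,0,-0.03,0,0,0],[0,0,-0.045,0,0,0],[0,0,-0.06,0,0,0],[0,0,-0.07,0,0,0],[0,0,-0.078,0,0,0],[0,0,-0.083,0,0,0],[0,0,-0.085,0,0,0]]'
python3 -m handwheel '[[0,0,0,0,0,0],[0,0,0,0,0,0],[0,0,0,0,0,0],[0,0,0,0,0,0],[0,0,0,0,0,0],[0,0,0,0,0,0]]'
python3 - <<'E'
from plant import vision
import cv2,numpy as np
w=vision.camera("wrist")["color"][...,::-1]
c=vision.camera("scene")["color"][100:330,200:440,::-1]
c=cv2.resize(c,(400,384),interpolation=cv2.INTER_CUBIC)
cv2.imwrite("pics/m7.png",np.hstack([w[:,56:456],c]))
E
```

```text
t: 10.68
eef_pos: [562.6, -319.4, 196.4]
eef_rot: [-180.0, 0.2, 92.0]
ft_force: [-0.3, 0.1, -9.2]
width: 29.2
t: 11.35
eef_pos: [562.5, -319.3, 226.4]
eef_rot: [-180.0, 0.2, 92.0]
ft_force: [-0.2, 0.1, -9.7]
width: 29.0
t: 12.02
eef_pos: [562.5, -319.3, 256.4]
eef_rot: [-180.0, 0.2, 92.0]
ft_force: [0.2, 0.7, -9.6]
width: 29.0
t: 12.68
eef_pos: [562.6, -319.2, 277.4]
eef_rot: [-180.0, 0.2, 92.0]
ft_force: [-0.3, -0.5, -8.9]
width: 29.5
t: 13.18
eef_pos: [562.5, -319.2, 277.2]
eef_rot: [-180.0, 0.1, 92.0]
ft_force: [-0.1, -0.3, -9.5]
width: 29.2
```

View pics/m7.png

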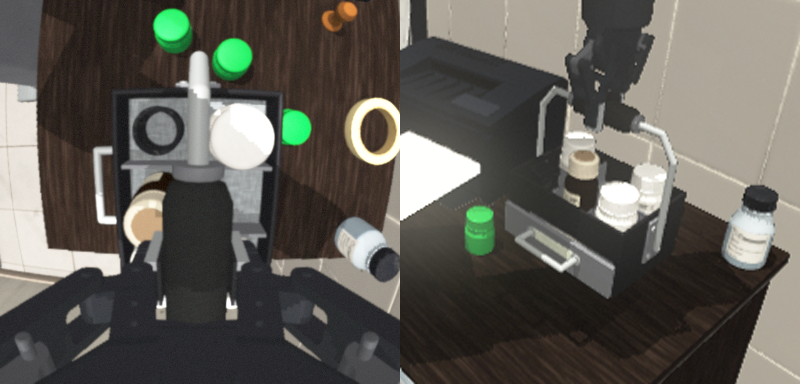

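The kit hangs in the air at 102 mm, drawer shut, everything in its pockets. I'll check the level with the drawer plate's top edge: before at s4 (108,308)–(350,475), now at m7 (508,203)–(614,266).

```bash
python3 - <<'E'
from h import *
from plant import status
c=pickle.load(open("c2.pkl","rb"))
P=[np.array([235+u/4,180+v/4]) for u,v in((108,308),(350,475))]
Q=[np.array([200+(u-400)*.6,100+v*.599]) for u,v in((508,203),(614,266))]
from scipy.optimize import least_squares
for z in (50,55):
  for p,q in zip(P,Q):
    X=atz(c,*p,z); print(X.round(),"pred",proj(c,X+[0,0,102.4]).round(1),"seen",q.round(1))
s=status.observe();print(s["ft_torque"],s["ft_force"],abs(s["dq"]).max())
E
```

```text
[ 492. -234.   50.] pred [[263.4 221.2]] seen [264.8 221.6]
[ 500. -408.   50.] pred [[328.8 260.3]] seen [328.4 259.3]
[ 488. -238.   55.] pred [[263.4 220.8]] seen [264.8 221.6]
[ 496. -411.   55.] pred [[328.8 259.9]] seen [328.4 259.3]
[ 0.0357616  -0.00936139  0.05184256] [-0.07937677  0.55258463 -8.52166796] 0.1559817784252001
```

Predicted and seen edges agree to about 1.5 px, so the kit is level and steady.

```bash
python3 -c "
from plant import bot,status
print(bot.job_done(),status.observe()['t'])"
```

```text
the job is handed in; nothing more can be done
the job is handed in; nothing more can be done
```

I pushed the drawer home with the shut fingertips, then lifted the kit by its grip about 102 mm. I handed in at about 13 s with the arm holding it there.

**Drawer:** The push met the catch at about 2.5 N, and the force then fell to zero as it went past. After that, the image fit read 1.8 mm open, which is within its error of about 2 mm. The front looked flush before and after the lift.

**Kit not shoved:** The push never read more than about 2.5 N, against the 7 N that would slide the kit. A picture comparison gave a 0.55 px (about 2 mm) shift of the kit. I took that as noise and did not check it further. Closing the jaws put about 5 N sideways on the grip.

**Last checks:**
- **Hold:** The fingers stayed on the grip at about 29 mm with a 9.5 N load, and the arm was steady.
- **Level:** The drawer's edge was within about 1.5 px of where a level lift would put it.
- **Contents:** The three white jars, the amber vial and the loupe were all standing in their pockets.
- **Surroundings:** I saw no sign that anything else was touched, but I did not re-measure the stamp, slide box or stapler at the end.

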